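# Wedge the rocking marking-out plate

### The job

The small marking-out plate on the bench rocks because one of its feet, the near left one, is too short. With the fingertips push the wooden wedge, thin end first, along the bench under that foot until it is snug and carries the foot, then press down with a fingertip on the plate's corner above it to feel that it no longer gives; if it does, push the wedge further and press again. Pick nothing up, do not shove the plate along or jack it up, leave the other things alone, and finish clear of everything.

Things in the scene. Friction and masses are not known exactly. Their poses are not given: they have to be found in the camera images.
- plate: marking-out plate, blue casting with steel top 158 (x) x 178 (y) mm, 1.9 to 3 kg, loose on four round rubber feet (24 mm across) at x = +-55, y = +-65 mm. Origin at bench level midway between the feet, z up. Casting's underside at z = 26, top at 58 mm. The foot at x = -55, y = +65 is too short. A steel block 46 mm square, 40 mm high, is fixed on top at the opposite corner (x = +48, y = -55)
- short_foot (a point): on the axis of the short foot, at bench level while the plate is level; axes as the plate's. The foot's domed end hangs 5 to 9 mm above this point (how much differs each time and is not given); the plate stands level on the other three
- corner (a point): on the plate's top face straight above the short foot, 58 mm above the bench while level: press here. Unwedged, 2.5 to 6 N tips this corner down by 5 to 9 mm, until the short foot lands
- wedge: loose pale wooden wedge, 60 g, 110 mm long (x), 42 mm wide (y), 3 mm thick at the thin end (x = +55), 18 mm at the back (x = -55), even slope. Origin at the middle of the flat underside, x towards the thin end, z up. Starts with the thin end 30 to 95 mm short of the short foot, pointing roughly at it
- wedge_back (a point): middle of the wedge's upright back face, 9 mm above the bench: push here along the wedge's +x. Free, it slides under less than 1.5 N; resistance rises past 5 N once the slope meets the foot, and friction keeps it there
- red_tin: red tin with white lid, 45 mm across, 50 mm high, bystander; origin at the centre of its underside
- lighter: blue lighter lying down, 24 x 80 x 12 mm, bystander; origin at the centre of its underside
- butane_torch: red and black hand torch standing, 62 x 86 x 131 mm, bystander; origin at the centre of its underside
There are look-alikes about, which are no part of the job. Of the things that look like the wedge, the smaller one is meant.

How it is judged:
On the way, in this order (a step that is already met when the one before it is completed fails the run):
1. the wedge has been pushed under the short foot, thin end first (x of short_foot in the frame of wedge between -0.03 and 0.052 m and y of short_foot in the frame of wedge between -0.02 and 0.02 m), for 0.1 s.
2. the corner is pressed down with more than 4 N, the wedge takes the load (more than 2 N) and the corner gives less than 2 mm (contact force between the fingers and plate above 4 N and contact force between wedge and plate above 2 N and height (world z) of corner above 0.056 m), for 0.2 s.
At the end, for the whole second after the job is handed in: the wedge lies under the short foot (foot axis within 20 mm of the wedge's centre line and between its ends) and carries it (more than 0.2 N), the corner is within 2 mm below and 3 mm above its level height, the plate is level within 0.03 rad, and both are at rest (all of step 1 and contact force between wedge and plate above 0.2 N and height (world z) of corner between 0.056 and 0.061 m and angle between plate's own z axis and vertical below 0.03 rad and linear speed of each of plate, wedge below 0.01 m/s); the robot touches nothing.
It fails at once if the wedge is lifted off the bench (height (world z) of wedge above 0.015 m).
It fails at once if the wedge is tipped up (angle between wedge's own z axis and vertical above 0.35 rad).
It fails at once if the plate is lifted (height (world z) of plate above 0.015 m).
It fails at once if the plate is shoved more than 25 mm along the bench (distance of plate from where it was at the start of the episode above 0.025 m).
It fails at once if a bystander is moved (distance of any of red_tin, lighter, butane_torch from where it was at the start of the episode above 0.02 m).
It also fails if it takes over 51 s, if anything falls off the work surface, if the arm or the gripper's body presses on something with over 40 N, if the wrist force passes 120 N, or if a joint passes its speed limit or range.

### The arm

A 6-joint arm with a two-finger parallel gripper is mounted at the origin on a cart in front of the work surface, level with it; the furniture and walls round the work are solid. World frame = base frame: x ahead of the robot, y to its left, z up, the work surface at z = 0. Lengths are in m, angles in rad, forces in N, time in s.
With the tool pointing down it reaches from about 0.275 to 0.825 m from the base axis. Payload 4.9 kg.
Tool frame: the origin (TCP) lies midway between the tips of the shut fingers; the grasp point (between the pads) lies 19 mm behind it; z points along the fingers, y is the line along which they close (so a half turn about z gives the same grasp; the last joint's range is limited). The gripper opens to 85 mm and grips with 20 to 120 N. Pads are 22 mm wide; open, the fingers measure 114 mm over their backs; the gripper's body (76 mm by 85 mm) begins 54 mm behind the grasp point. The pads swing forward as they close: fully open they stand 13 mm farther back than shut.
Start: joints at [1.126, 0.326, -0.193, 1.052, 0, 1.437], TCP at [0.168, 0.524, 0.231] pointing down, gripper open.
Joint ranges: [-2.65, 2.65], [-0.97, 1.79], [-1.3, 1.35], [-1.93, 2.1], [-1.47, 1.37], [-3.14, 3.14]. Speed limits (rad/s): [2.57, 2.57, 3.14, 3.14, 3.14, 3.14].

### API

Orientations are given as a unit quaternion [w, x, y, z].
In Python, from bench import sensors, imaging, bot gives the robot as it stands.
- The arm moves only by the tool jog_arm, never from a script. Its argument "deltas" is a list of rows, each a list of 3 entries, a list of its own where there are three numbers: the opening, from -1 (shut) to 1 (fully open), then the shift along the tool's x, y, z in mm, then the turn, a rotation vector about the tool's x, y, z in rad. In form: [[grip, [tx, ty, tz], [ax, ay, az]], ...]. A call has 1 to 5 rows; each row is the pose to reach, as a shift and turn from the pose commanded when the call began, along the tool's axes at that moment; what a row does not reach only later rows make up. A row lasts 1/10 s, in which the tool goes at most 50 mm and 8.59 degrees, less where a joint would pass 70% of its speed; a pose out of reach is approached as far as the arm can. A call with a gripper value outside its range is refused whole. The fingers move at their own pace and stop on an object; "force" is the grip in N (left out, the last holds). Time passes only in rows, so rows that repeat a pose let the fingers close. It gives the time, the measured TCP pose, the force, the opening and the grip force at its end, in the units of the state.
- sensors.observe(): the state, without advancing time (a new reading comes with each control period).
- imaging.capture(name): name is "side" or "top" or "wrist"; returns a dict with "img" (400x640x3 uint8, red, green, blue), "fx", "fy", "cx", "cy" (pixels), "k1" (the pictures are not rectified: a ray, as slopes to the right and down, at radius r is drawn at 1 + k1 r^2 times it, then the intrinsics apply), "eye" and "orientation" of the camera in the world; the wrist camera has in their place "hand_eye" (4x4, takes a point from camera to tool coordinates, whose origin is the TCP and whose axes are the flange's). Camera axes: x right, y up, looking along -z (the intrinsics and any distortion apply to the point x, -y, -z); pixel columns grow to the right and rows downward; lengths in m; the calibration is good to about 2 mm. A picture is of the moment at which its call begins: read the wrist's pose just before it. There is no depth.
- bot.close_job(): hands the job in; it is judged then, once.
The state is a dict: "t": time; "joints": joint angles; "qvel": joint speeds; "effort": joint torques, N m; "tool_pos": TCP position; "tool_rot": TCP orientation; "force": force on the tool from outside, world axes, zero at the start; "wrist_torque": the same for the moment, N m; "opening": finger opening in m; "grasp_force": force on a finger pad.
Only numpy, scipy, OpenCV 4.12 (cv2) and the standard library are available. Lean on these libraries where they do the work, as an engineer would, in place of code of your own. Each camera call takes 0.05 s, during which the arm holds its last target. There are 200 camera calls.

## Working session

There is one attempt and no reset: what is moved stays moved. The work goes in short steps, Python scripts to look and compute and a tool call to move; the robot and the scene stay as the last step left them, time stands still between calls to the robot, and variables do not carry over. Pictures are saved under pics/ and viewed, at most 10 in all, crops included, and the job is handed in when it is done.

Besides the shell and the picture viewer there is one more tool, called after "Emit:" as name([rows], argument=value, ...), one row to a line, values as JSON. jog_arm: Moves the arm, as the interface text tells. Its arguments: {"type":"object","properties":{"deltas":{"type":"array","items":{"type":"array"}},"force":{"type":"number"}},"required":["deltas"]}

```bash
mkdir -p pics
cat > h.py <<'E'
import numpy as np, cv2, pickle
from scipy.spatial.transform import Rotation as R
from bench import sensors, imaging, bot
def q2R(q): return R.from_quat([q[1],q[2],q[3],q[0]]).as_matrix()
def cap(name,png=None):
    s=sensors.observe(); c=imaging.capture(name)
    if name=="wrist":
        T=np.eye(4);T[:3,:3]=q2R(s["tool_rot"]);T[:3,3]=s["tool_pos"];T=T@np.array(c["hand_eye"])
        c["eye"],c["M"]=T[:3,3],T[:3,:3]
    else: c["eye"]=np.array(c["eye"]);c["M"]=q2R(c["orientation"])
    if png: cv2.imwrite("pics/"+png,c["img"][:,:,::-1]); pickle.dump(c,open("pics/"+png[:-4]+".pkl","wb"))
    return c
def K(c): return np.array([[c["fx"],0,c["cx"]],[0,c["fy"],c["cy"]],[0,0,1.]])
def dist(c): return np.array([c["k1"],0,0,0,0.])
def px2pt(c,uv,z):
    uv=np.array(uv,float).reshape(-1,1,2)
    n=cv2.undistortPoints(uv,K(c),dist(c)).reshape(-1,2)
    d=np.c_[n[:,0],-n[:,1],-np.ones(len(n))]@c["M"].T
    return c["eye"]+d*((z-c["eye"][2])/d[:,2])[:,None]
def pt2px(c,P):
    p=(np.array(P,float).reshape(-1,3)-c["eye"])@c["M"]
    p=np.c_[p[:,0],-p[:,1],-p[:,2]]
    return cv2.projectPoints(p,np.zeros(3),np.zeros(3),K(c),dist(c))[0].reshape(-1,2)
E
python3 - <<'E'
from h import *
for n in("top","side"):
    c=cap(n,n+".png");print(n,c["eye"],c["M"][:,2],c["fx"],c["k1"])
s=sensors.observe();print(s["t"],s["tool_pos"],s["tool_rot"],s["force"],s["opening"])
E
```

```text
top [ 0.41620314 -0.19258507  1.09578063] [-0.06274566 -0.00967411  0.99798266] 468.43624395369875 -0.09131431803873037
side [0.4740789  0.45459954 0.60570566] [-0.02278698  0.75194593  0.65883084] 432.6351334387866 -0.10494583683190338
0.1 [0.16797415 0.52318876 0.23058294] [-2.30643071e-04  1.54781883e-01  9.87948371e-01 -7.29569429e-04] [-0.28938023 -0.19482767 -0.96519897] 0.08579450347594578
```

View pics/top.png

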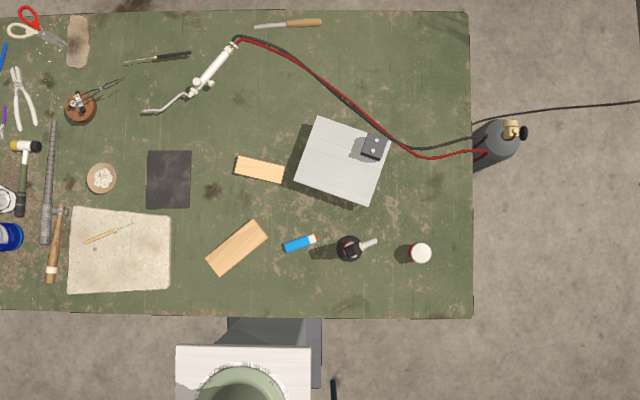

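View pics/side.png

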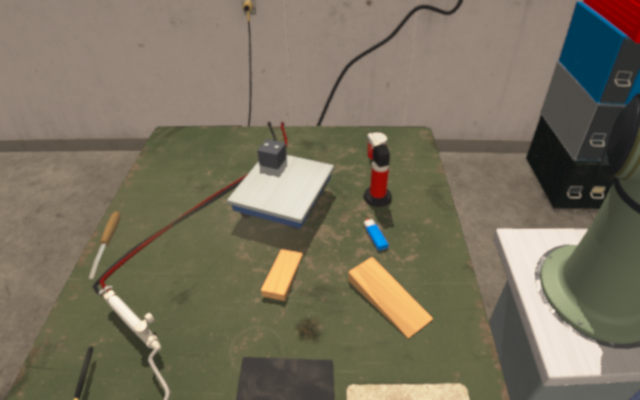

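The top view shows the small wedge at about (260,170), thin end to the right towards the plate. The plate's corners are at (317,115), (390,137), (369,206) and (294,181), with the block at (373,147), so the short foot is at lower left. The larger look-alike is at (237,248). The side view shows the wedge's thick back at (275,297), facing that camera.

```bash
cat > m.py <<'E'
from h import *
def blob(m,near):
    m=cv2.morphologyEx(m.astype(np.uint8),cv2.MORPH_OPEN,np.ones((3,3)))
    cs,_=cv2.findContours(m,cv2.RETR_EXTERNAL,cv2.CHAIN_APPROX_NONE)
    cs=[c for c in cs if cv2.contourArea(c)>150]
    return min(cs,key=lambda c:-cv2.pointPolygonTest(c,near,True))
def quad(c):
    h=cv2.convexHull(c)
    return cv2.approxPolyN(h,4,ensure_convex=True).reshape(-1,2)
E
python3 - <<'E'
from m import *
for n,pw,pp in(("top",(260,170),(335,165)),("side",(283,270),(285,195))):
    c=pickle.load(open(f"pics/{n}.pkl","rb"));hsv=cv2.cvtColor(c["img"],cv2.COLOR_RGB2HSV);H,S,V=cv2.split(hsv)
    w=blob((H<25)&(S>80)&(V>140),pw);p=blob((S<40)&(V>135),pp)
    for nm,b,z in(("wedge",w,.01),("plate",p,.058)):
        q=quad(b);P=px2pt(c,q,z)[:,:2];print(n,nm,cv2.contourArea(b),q.tolist(),(P*1000).round(),np.linalg.norm(np.roll(P,-1,0)-P,axis=1).round(4),(P.mean(0)).round(4))
    if n=="top":
        for nm,uv,z in(("tin",(421,253),.05),("lighter",(300,243),.01),("torch",(350,248),.1)): print(nm,px2pt(c,uv,z).round(3))
E
```

```text
top wedge 758.5 [[285, 167], [280, 184], [237, 173], [233, 153]] [[569. -96.]
 [528. -85.]
 [554.  17.]
 [601.  28.]] [0.0415 0.1046 0.0485 0.1274] [ 0.5629 -0.0339]
top plate 4972.5 [[392, 140], [369, 207], [292, 180], [317, 114]] [[ 625. -339.]
 [ 474. -288.]
 [ 533. -116.]
 [ 683. -170.]] [0.1595 0.1815 0.1597 0.1786] [ 0.5786 -0.2282]
tin [[ 0.373 -0.405  0.05 ]]
lighter [[ 0.392 -0.133  0.01 ]]
torch [[ 0.384 -0.244  0.1  ]]
side wedge 1176.5 [[304, 253], [283, 299], [257, 294], [280, 248]] [[528. -78.]
 [557.  26.]
 [602.  16.]
 [573. -89.]] [0.1073 0.0459 0.1095 0.0469] [ 0.565  -0.0313]
side plate 3782.0 [[334, 165], [301, 220], [225, 200], [267, 149]] [[ 474. -284.]
 [ 534. -115.]
 [ 685. -169.]
 [ 624. -343.]] [0.1792 0.1604 0.1842 0.1609] [ 0.5792 -0.2277]
```

Emit:
jog_arm([
  [-0.72,[-230,-126,0],[0,0,0.75]],
  [-0.72,[-230,-126,0],[0,0,0.75]],
  [-0.72,[-230,-126,0],[0,0,0.75]],
  [-0.72,[-230,-126,0],[0,0,0.75]],
  [-0.72,[-230,-126,0],[0,0,0.75]],
])

```text
t: 0.6
tool_pos: [0.341, 0.3406, 0.2311]
tool_rot: [-0.0, 0.508, 0.861, -0.0]
force: [-0.4, -0.2, 0.3]
opening: 0.0129
grasp_force: 0.0
```

```bash
cat >> h.py <<'E'
def delta(target,ydir=None):
    "world TCP target, world angle (deg) of tool y -> tool-frame shift mm, turn"
    s=sensors.observe();M=q2R(s["tool_rot"]);d=M.T@(np.array(target)-s["tool_pos"])*1000
    cur=np.degrees(np.arctan2(M[1,1],M[0,1]))
    a=None if ydir is None else -np.radians((ydir-cur+180)%360-180)
    print("t",s["t"],"tcp",np.round(s["tool_pos"],4),"yang",round(cur,2),"tilt",np.round(M[:,2],4),"F",np.round(s["force"],2),"op",round(s["opening"],4),"j",np.round(s["joints"],2));print("shift",d.round(1),"turn",a)
E
python3 -c "
from h import *
delta([.59,.08,.16],-11)
c=cap('wrist');print(np.round(c['hand_eye'],3),c['fx'])"
```

```text
t 0.6 tcp [0.341  0.3406 0.2311] yang 28.89 tilt [-3.e-04 -2.e-04 -1.e+00] F [-0.43 -0.18  0.31] op 0.0129 j [ 0.63  0.2  -0.36  1.01  0.    1.7 ]
shift [-348.5   92.1   71.1] turn 0.6962955360029868
[[ 0.     0.946  0.325  0.084]
 [ 1.     0.    -0.001  0.001]
 [-0.001  0.325 -0.946 -0.142]
 [ 0.     0.     0.     1.   ]] 282.82973503813145
```

Emit:
jog_arm([
  [-0.72,[-170,45,30],[0,0,0.7]],
  [-0.72,[-345,90,70],[0,0,0.7]],
  [-0.72,[-345,90,70],[0,0,0.7]],
  [-0.72,[-345,90,70],[0,0,0.7]],
  [-0.72,[-345,90,70],[0,0,0.7]],
])

```text
t: 1.15
tool_pos: [0.5111, 0.1639, 0.1829]
tool_rot: [-0.0, 0.772, 0.635, -0.0]
force: [-0.0, 1.2, -0.3]
opening: 0.0121
grasp_force: 0.0
```

Emit:
jog_arm([
  [-0.72,[0,0,0],[0,0,0]],
  [-0.72,[0,0,0],[0,0,0]],
  [-0.72,[0,0,0],[0,0,0]],
])

```text
t: 1.45
tool_pos: [0.5093, 0.1659, 0.1834]
tool_rot: [-0.0, 0.771, 0.637, -0.0]
force: [-0.4, 0.5, -0.6]
opening: 0.0121
grasp_force: 0.0
```

```bash
python3 -c "
from h import *
delta([.59,.08,.16],-11)
c=cap('wrist','w1.png');print(c['eye'])"
```

```text
t 1.45 tcp [0.5093 0.1659 0.1834] yang -10.8 tilt [-1.2e-03  1.0e-04 -1.0e+00] F [-0.37  0.48 -0.63] op 0.0121 j [ 0.18  0.34 -0.3   0.93  0.    1.94]
shift [-69.3  95.4  23.3] turn 0.00345093391818642
[0.52583975 0.24831037 0.32579262]
```

View pics/w1.png

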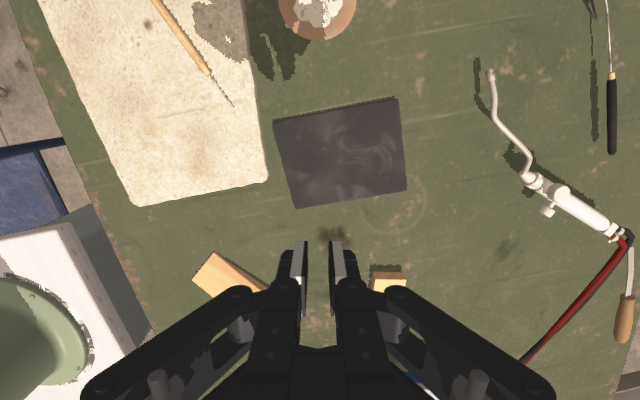

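The wrist view looks along tool +x, away from the wedge, whose corner is just visible at (388,278). I'll turn the tool half a turn so that the push goes along +x.

Emit:
jog_arm([
  [-0.72,[-35,45,0],[0,0,-0.75]],
  [-0.72,[-70,95,0],[0,0,-0.75]],
  [-0.72,[-70,95,0],[0,0,-0.75]],
  [-0.72,[-70,95,0],[0,0,-0.75]],
  [-0.72,[-70,95,0],[0,0,-0.75]],
])

```text
t: 2.0
tool_pos: [0.5902, 0.0795, 0.1838]
tool_rot: [-0.0, 0.483, 0.876, 0.0]
force: [0.5, 0.4, 0.2]
opening: 0.0121
grasp_force: 0.0
```

Emit:
jog_arm([
  [-0.72,[0,0,0],[0,0,-0.75]],
  [-0.72,[0,0,0],[0,0,-0.75]],
  [-0.72,[0,0,0],[0,0,-0.75]],
  [-0.72,[0,0,0],[0,0,-0.75]],
  [-0.72,[0,0,0],[0,0,-0.75]],
])

```text
t: 2.5
tool_pos: [0.5897, 0.0805, 0.1841]
tool_rot: [0.0, 0.128, 0.992, 0.0]
force: [0.7, 0.0, 0.4]
opening: 0.0118
grasp_force: 0.0
```

Emit:
jog_arm([
  [-0.72,[0,0,0],[0,0,-0.75]],
  [-0.72,[0,0,0],[0,0,-0.75]],
  [-0.72,[0,0,0],[0,0,-0.75]],
  [-0.72,[0,0,0],[0,0,-0.75]],
  [-0.72,[0,0,0],[0,0,-0.75]],
])

```text
t: 3.0
tool_pos: [0.5896, 0.0805, 0.1841]
tool_rot: [0.0, -0.244, 0.97, 0.0]
force: [0.6, -0.6, -0.0]
opening: 0.0118
grasp_force: 0.0
```

Emit:
jog_arm([
  [-0.72,[0,0,0],[0,0,-0.75]],
  [-0.72,[0,0,0],[0,0,-0.75]],
  [-0.72,[0,0,0],[0,0,-0.75]],
  [-0.72,[0,0,0],[0,0,-0.75]],
  [-0.72,[0,0,0],[0,0,-0.75]],
])

```text
t: 3.5
tool_pos: [0.5897, 0.0805, 0.1841]
tool_rot: [0.0, -0.583, 0.813, -0.0]
force: [0.8, -0.6, -0.4]
opening: 0.0121
grasp_force: 0.0
```

Emit:
jog_arm([
  [-0.72,[0,0,0],[0,0,-0.1]],
  [-0.72,[0,0,0],[0,0,-0.1]],
])

```text
t: 3.7
tool_pos: [0.5898, 0.0803, 0.1841]
tool_rot: [0.0, -0.62, 0.785, -0.0]
force: [-0.4, -0.1, 0.6]
opening: 0.0121
grasp_force: 0.0
```

```bash
python3 -c "
from h import *
delta([.59,.06,.13],165.5)
c=cap('wrist','w2.png');print(c['eye'])"
```

```text
t 3.7 tcp [0.5898 0.0803 0.1841] yang 166.61 tilt [ 4.e-04  1.e-04 -1.e+00] F [-0.37 -0.06  0.59] op 0.0121 j [ 0.01  0.44 -0.14  0.99  0.   -1.33]
shift [19.7 -4.9 54.1] turn 0.019368918790501826
[ 0.57101672 -0.00103184  0.32647816]
```

View pics/w2.png

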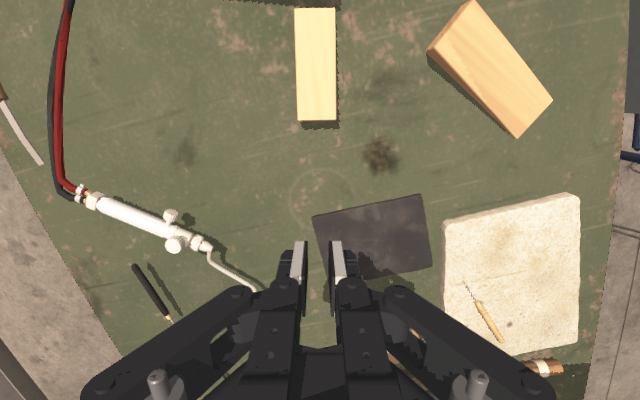

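The wedge stands at (295–338, 8–125), with the back edge at row 122 and the thin end at row 8. I'll measure it from here.

```bash
cat >> m.py <<'E'
def wedge(c,near):
    H,S,V=cv2.split(cv2.cvtColor(c["img"],cv2.COLOR_RGB2HSV))
    q=quad(blob((H<28)&(S>70)&(V>150),near)).astype(float)
    P0=px2pt(c,q,.009)[:,1]; o=np.argsort(-P0)   # back has larger y
    b,f=q[o[:2]],q[o[2:]]
    B=px2pt(c,b,.018)[:,:2];F=px2pt(c,f,.003)[:,:2]
    u=F.mean(0)-B.mean(0);L=np.linalg.norm(u);u/=L
    print("q",q.tolist(),"B",B.round(4).tolist(),"F",F.round(4).tolist(),"wid",np.linalg.norm(B[0]-B[1]).round(4),np.linalg.norm(F[0]-F[1]).round(4),"len",L.round(4),"head",np.degrees(np.arctan2(u[1],u[0])).round(2))
    n=np.array([-u[1],u[0]]);back=B.mean(0)
    r=np.array([.5482,-.1486])-(back+.055*u);print("back mid",back.round(4),"tip",F.mean(0).round(4),"foot in wedge",(r@u).round(4),(r@n).round(4))
    return B,F
E
python3 - <<'E'
from m import *
c=pickle.load(open("pics/w2.pkl","rb"));wedge(c,(317,65))
E
```

```text
q [[313.0, 45.0], [323.0, 119.0], [315.0, 120.0], [307.0, 45.0]] B [[0.5704, 0.0181], [0.5788, 0.0172]] F [[0.5635, -0.056], [0.5695, -0.0574]] wid 0.0085 0.0062 len 0.0748 head -96.19
back mid [0.5746 0.0176] tip [ 0.5665 -0.0567] foot in wedge 0.1131 -0.0083
```

```bash
sed -i 's/(H<28)&(S>70)&(V>150)/(S>30)\&(V>185)/' m.py
python3 - <<'E'
from m import *
c=pickle.load(open("pics/w2.pkl","rb"));print(cv2.cvtColor(c["img"],cv2.COLOR_RGB2HSV)[[20,60,100,60],[317,317,317,280]].tolist());wedge(c,(317,65))
E
```

```text
[[24, 71, 255], [25, 68, 255], [23, 78, 255], [25, 67, 129]]
q [[335.0, 8.0], [335.0, 119.0], [297.0, 120.0], [293.0, 8.0]] B [[0.558, 0.021], [0.5973, 0.0127]] F [[0.534, -0.084], [0.575, -0.0938]] wid 0.0402 0.0421 len 0.1083 head -102.35
back mid [0.5777 0.0169] tip [ 0.5545 -0.0889] foot in wedge 0.113 0.0066
```

```bash
python3 -c "
from h import *
delta([.583,.045,.006],169.9)"
```

```text
t 3.75 tcp [0.5898 0.08   0.184 ] yang 166.48 tilt [ 4.e-04  1.e-04 -1.e+00] F [-0.09  0.04 -0.25] op 0.0121 j [ 0.01  0.44 -0.14  0.99  0.   -1.32]
shift [ 35.7  -1.5 178. ] turn -0.05962232290847427
```

Emit:
jog_arm([
  [-0.72,[18,-1,45],[0,0,-0.06]],
  [-0.72,[35,-1.5,90],[0,0,-0.06]],
  [-0.72,[35,-1.5,130],[0,0,-0.06]],
  [-0.72,[35,-1.5,160],[0,0,-0.06]],
  [-0.72,[35,-1.5,177],[0,0,-0.06]],
])

```text
t: 4.25
tool_pos: [0.5814, 0.0449, 0.004]
tool_rot: [-0.001, -0.642, 0.767, 0.001]
force: [0.4, -0.4, 0.1]
opening: 0.0117
grasp_force: 0.0
```

Emit:
jog_arm([
  [-0.72,[3,0,0],[0,0,0]],
  [-0.72,[6,0,0],[0,0,0]],
  [-0.72,[6,0,0],[0,0,0]],
])

```text
t: 4.55
tool_pos: [0.5837, 0.0382, 0.0081]
tool_rot: [0.001, -0.642, 0.767, -0.001]
force: [0.5, -0.4, 0.4]
opening: 0.0121
grasp_force: 0.0
```

```bash
python3 -c "
from m import *
delta([.5777,.0169,.006],169.9)
c=cap('wrist','w3.png')
wedge(c,(317,140))"
```

```text
t 4.55 tcp [0.5837 0.0382 0.0081] yang 169.87 tilt [ 2.5e-03 -3.0e-04 -1.0e+00] F [ 0.52 -0.37  0.45] op 0.0121 j [-0.06  0.62 -0.36  0.59 -0.   -1.45]
shift [22.   2.2  2.1] turn -0.0005747471075627012
q [[380.0, 0.0], [365.0, 228.0], [285.0, 225.0], [289.0, 0.0]] B [[0.5567, 0.0214], [0.597, 0.0125]] F [[0.5342, -0.0827], [0.5749, -0.0898]] wid 0.0412 0.0413 len 0.1055 head -102.17
back mid [0.5768 0.0169] tip [ 0.5546 -0.0862] foot in wedge 0.1129 0.0069
```

View pics/w3.png

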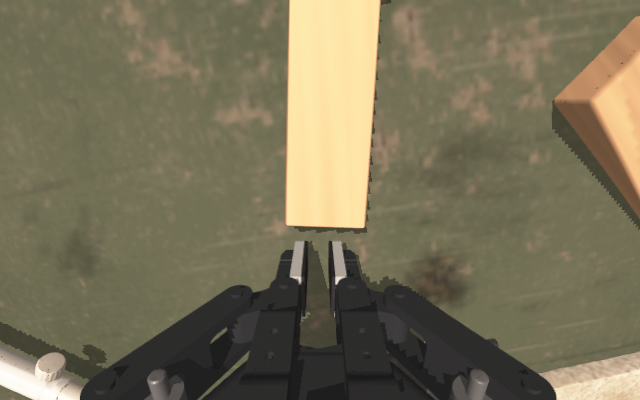

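The wedge back edge is at row 227, columns 285–365, and the finger tips are just behind it at columns 280–358, so I'll shift 2.5 mm sideways and push.

Emit:
jog_arm([
  [-0.72,[4,2.5,2],[0,0,0]],
  [-0.72,[8,2.5,2],[0,0,0]],
  [-0.72,[14,2.5,2],[0,0,0]],
  [-0.72,[22,2.5,2],[0,0,0]],
  [-0.72,[30,2.5,2],[0,0,0]],
])

```text
t: 5.1
tool_pos: [0.5748, 0.0086, 0.0047]
tool_rot: [0.0, -0.642, 0.767, -0.0]
force: [1.7, 1.2, 1.4]
opening: 0.012
grasp_force: 0.4
```

Emit:
jog_arm([
  [-0.72,[8,0,0],[0,0,0]],
  [-0.72,[16,0,0],[0,0,0]],
  [-0.72,[20,0,0],[0,0,0]],
  [-0.72,[20,0,0],[0,0,0]],
])

```text
t: 5.5
tool_pos: [0.5711, -0.0113, 0.0045]
tool_rot: [-0.0, -0.642, 0.767, -0.0]
force: [0.6, 0.9, 0.1]
opening: 0.012
grasp_force: 0.0
```

```bash
python3 -c "
from m import *
delta([.5777,.0169,.006],169.9)
c=cap('wrist','w4.png')
wedge(c,(317,140))"
```

```text
t 5.5 tcp [ 0.5711 -0.0113  0.0045] yang 169.83 tilt [-3.e-04 -4.e-04 -1.e+00] F [0.57 0.89 0.11] op 0.012 j [-0.15  0.61 -0.4   0.57 -0.   -1.54]
shift [-28.9  -1.5  -1.5] turn -0.001156922208474097
q [[364.0, 15.0], [357.0, 246.0], [277.0, 246.0], [271.0, 15.0]] B [[0.5498, -0.0205], [0.5902, -0.0277]] F [[0.5302, -0.1265], [0.5713, -0.1338]] wid 0.0411 0.0417 len 0.1078 head -100.28
back mid [ 0.57   -0.0241] tip [ 0.5507 -0.1301] foot in wedge 0.0714 0.0008
```

View pics/w4.png

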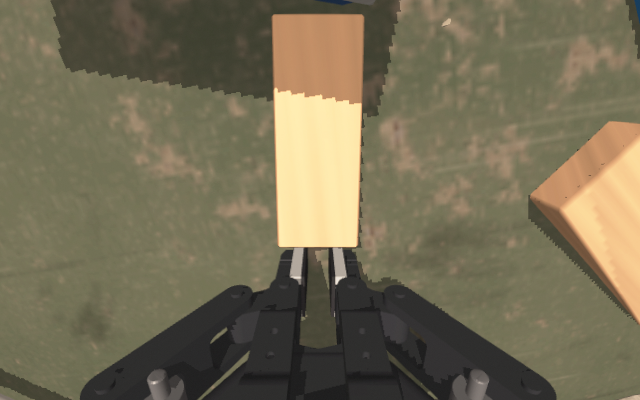

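The wedge now lines up with the push (heading −100.3°, foot 0.8 mm off the centre line), with its back edge at row 246 against the fingers. I'll keep pushing and watch the force.

Emit:
jog_arm([
  [-0.72,[6,0,0],[0,0,0]],
  [-0.72,[12,0,0],[0,0,0]],
  [-0.72,[18,0,0],[0,0,0]],
  [-0.72,[23,0,0],[0,0,0]],
  [-0.72,[27,0,0],[0,0,0]],
])

```text
t: 6.05
tool_pos: [0.5664, -0.0376, 0.0045]
tool_rot: [-0.0, -0.642, 0.767, 0.0]
force: [-0.1, 0.4, -0.4]
opening: 0.0118
grasp_force: 0.1
```

Emit:
jog_arm([
  [-0.72,[2,0,0],[0,0,0]],
  [-0.72,[4,0,0],[0,0,0]],
  [-0.72,[6,0,0],[0,0,0]],
  [-0.72,[6,0,0],[0,0,0]],
])

```text
t: 6.45
tool_pos: [0.5655, -0.0432, 0.0046]
tool_rot: [-0.0, -0.642, 0.767, -0.0]
force: [-0.6, -0.7, -0.8]
opening: 0.0117
grasp_force: 0.0
```

Emit:
jog_arm([
  [-0.72,[1.5,0,0],[0,0,0]],
  [-0.72,[3,0,0],[0,0,0]],
  [-0.72,[4.5,0,0],[0,0,0]],
  [-0.72,[6,0,0],[0,0,0]],
])

```text
t: 6.85
tool_pos: [0.5645, -0.0489, 0.0046]
tool_rot: [0.0, -0.642, 0.767, 0.0]
force: [0.1, 0.4, 0.1]
opening: 0.012
grasp_force: 0.3
```

Emit:
jog_arm([
  [-0.72,[1.5,0,0],[0,0,0]],
  [-0.72,[3,0,0],[0,0,0]],
  [-0.72,[4,0,0],[0,0,0]],
  [-0.72,[4,0,0],[0,0,0]],
])

```text
t: 7.25
tool_pos: [0.5637, -0.053, 0.0046]
tool_rot: [-0.0, -0.642, 0.767, -0.0]
force: [-0.5, -0.6, -0.0]
opening: 0.0122
grasp_force: 0.0
```

Emit:
jog_arm([
  [-0.72,[1.5,0,0],[0,0,0]],
  [-0.72,[3,0,0],[0,0,0]],
  [-0.72,[4.5,0,0],[0,0,0]],
])

```text
t: 7.55
tool_pos: [0.5629, -0.0573, 0.0046]
tool_rot: [-0.0, -0.642, 0.767, 0.0]
force: [0.8, 1.1, 0.8]
opening: 0.0117
grasp_force: 0.3
```

Emit:
jog_arm([
  [-0.72,[1.5,0,0],[0,0,0]],
  [-0.72,[3,0,0],[0,0,0]],
])

```text
t: 7.75
tool_pos: [0.5624, -0.0603, 0.0046]
tool_rot: [-0.0, -0.642, 0.767, -0.0]
force: [-0.1, 1.4, -0.7]
opening: 0.0119
grasp_force: 0.3
```

Emit:
jog_arm([
  [-0.72,[1.5,0,0],[0,0,0]],
  [-0.72,[3,0,0],[0,0,0]],
])

```text
t: 7.95
tool_pos: [0.5619, -0.063, 0.0046]
tool_rot: [0.0, -0.642, 0.767, 0.0]
force: [0.4, 1.8, 0.6]
opening: 0.0121
grasp_force: 1.0
```

Emit:
jog_arm([
  [-0.72,[1.5,0,0],[0,0,0]],
  [-0.72,[3,0,0],[0,0,0]],
])

```text
t: 8.15
tool_pos: [0.5615, -0.0652, 0.0046]
tool_rot: [0.001, -0.642, 0.766, 0.001]
force: [1.0, 6.7, 1.6]
opening: 0.0117
grasp_force: 2.7
```

Emit:
jog_arm([
  [-0.72,[1,0,0],[0,0,0]],
  [-0.72,[1,0,0],[0,0,0]],
])

```text
t: 8.35
tool_pos: [0.5613, -0.066, 0.0046]
tool_rot: [0.001, -0.642, 0.766, 0.001]
force: [0.4, 5.5, 1.3]
opening: 0.012
grasp_force: 2.7
```

```bash
python3 -c "
from m import *
delta([.5777,.0169,.006],169.9)
c=cap('wrist','w5.png');wedge(c,(317,140))
c=cap('side','s2.png')
H,S,V=cv2.split(cv2.cvtColor(c['img'],cv2.COLOR_RGB2HSV))
P=px2pt(c,quad(blob((S<40)&(V>135),(285,195))),.058);print(P.round(4).tolist(),P.mean(0))
cv2.imwrite('pics/s2c.png',cv2.resize(c['img'][130:330,180:400,::-1],None,fx=3,fy=3))"
```

```text
t 8.35 tcp [ 0.5613 -0.066   0.0046] yang 169.94 tilt [ 5.0e-04  2.5e-03 -1.0e+00] F [0.44 5.46 1.33] op 0.012 j [-0.25  0.6  -0.41  0.56  0.   -1.64]
shift [-84.5  -1.6  -1.2] turn 0.0006322375553539463
q [[357.0, 186.0], [357.0, 247.0], [277.0, 247.0], [277.0, 173.0]] B [[0.5401, -0.0746], [0.5806, -0.0818]] F [[0.5345, -0.1023], [0.5748, -0.1166]] wid 0.0411 0.0428 len 0.0318 head -100.29
back mid [ 0.5603 -0.0782] tip [ 0.5547 -0.1095] foot in wedge 0.0164 0.0006
[[0.4721, -0.2844, 0.058], [0.5287, -0.126, 0.058], [0.5435, -0.239, 0.058], [0.5483, -0.3126, 0.058]] [ 0.52314123 -0.24048012  0.058     ]
```

View pics/w5.png

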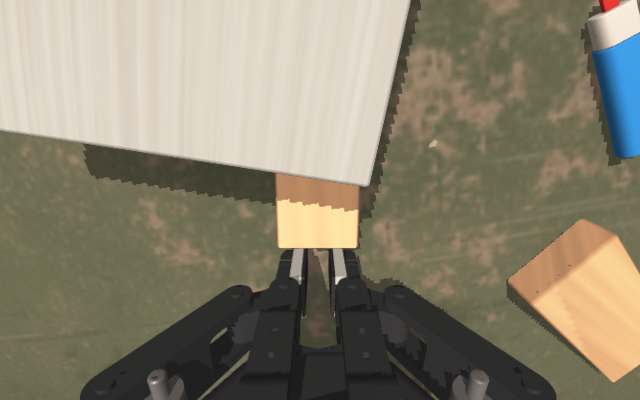

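Wedge visible at columns 277–357, rows 173–247, its front under the plate's corner at (369,186), and the fingers at its back. Resistance is 5.5 N or more and holding. I'll back off, lift and go over the corner with the fingers shut.

Emit:
jog_arm([
  [-0.72,[-8,0,0],[0,0,0]],
  [-0.72,[-22,0,0],[0,0,0]],
  [-1,[-22,0,-40],[0,0,0]],
  [-1,[-22,0,-85],[0,0,0]],
  [-1,[-22,0,-85],[0,0,0]],
])

```text
t: 8.95
tool_pos: [0.5695, -0.0455, 0.0952]
tool_rot: [0.003, -0.642, 0.766, -0.004]
force: [1.3, -0.2, -0.1]
opening: 0.0
grasp_force: 0.0
```

```bash
python3 -c "
from m import *
c=pickle.load(open('pics/w5.pkl','rb'));print(px2pt(c,(369,186),.058))
delta([.5475,-.149,.072],169.9)"
```

```text
[[ 0.53551864 -0.11933854  0.058     ]]
t 8.95 tcp [ 0.5695 -0.0455  0.0952] yang 169.95 tilt [ 0.0096 -0.0029 -0.9999] F [ 1.3  -0.18 -0.14] op 0.0 j [-0.21  0.48 -0.33  0.75 -0.   -1.6 ]
shift [105.7   3.8  23.3] turn 0.0008815719037057565
```

Emit:
jog_arm([
  [-1,[40,3,0],[0,0,0]],
  [-1,[80,3,0],[0,0,0]],
  [-1,[107,3,0],[0,0,0]],
  [-1,[107,3,15],[0,0,0]],
  [-1,[107,3,23],[0,0,0]],
])

```text
t: 9.45
tool_pos: [0.5427, -0.1505, 0.0654]
tool_rot: [-0.0, -0.642, 0.767, 0.0]
force: [-0.5, 0.8, -0.3]
opening: -0.0001
grasp_force: 0.0
```

Emit:
jog_arm([
  [-1,[0,0,3],[0,0,0]],
  [-1,[0,0,6],[0,0,0]],
  [-1,[0,0,9],[0,0,0]],
  [-1,[0,0,9],[0,0,0]],
])

```text
t: 9.85
tool_pos: [0.5437, -0.1497, 0.0578]
tool_rot: [0.0, -0.643, 0.766, -0.0]
force: [-0.6, 0.5, 0.4]
opening: -0.0002
grasp_force: 0.0
```

Emit:
jog_arm([
  [-1,[0,0,0.5],[0,0,0]],
  [-1,[0,0,1],[0,0,0]],
  [-1,[0,0,1],[0,0,0]],
])

```text
t: 10.15
tool_pos: [0.5437, -0.1497, 0.0576]
tool_rot: [0.001, -0.642, 0.766, -0.0]
force: [-3.6, 1.4, 6.3]
opening: 0.0001
grasp_force: 3.6
```

Emit:
jog_arm([
  [-1,[0,0,0.5],[0,0,0]],
  [-1,[0,0,1],[0,0,0]],
  [-1,[0,0,1],[0,0,0]],
])

```text
t: 10.45
tool_pos: [0.5438, -0.1497, 0.0574]
tool_rot: [0.001, -0.642, 0.766, -0.0]
force: [-4.5, 3.1, 14.2]
opening: -0.0001
grasp_force: 7.1
```

14 N with about 0.3 mm of give, so it's firm. I'll hold, then leave.

Emit:
jog_arm([
  [-1,[0,0,0],[0,0,0]],
  [-1,[0,0,0],[0,0,0]],
  [-1,[0,0,0],[0,0,0]],
])

```text
t: 10.75
tool_pos: [0.5437, -0.1497, 0.0574]
tool_rot: [0.001, -0.642, 0.766, -0.0]
force: [-3.7, 3.0, 14.3]
opening: -0.0004
grasp_force: 7.0
```

Emit:
jog_arm([
  [-1,[0,0,-10],[0,0,0]],
  [-1,[0,0,-40],[0,0,0]],
  [-1,[-45,0,-80],[0,0,0]],
  [-1,[-90,0,-100],[0,0,0]],
  [-1,[-110,0,-110],[0,0,0]],
])

```text
t: 11.25
tool_pos: [0.564, -0.04, 0.1683]
tool_rot: [0.001, -0.642, 0.766, -0.001]
force: [1.1, -1.2, -0.3]
opening: -0.0
grasp_force: 0.0
```

Emit:
jog_arm([
  [-1,[0,0,0],[0,0,0]],
  [-1,[0,0,0],[0,0,0]],
  [-1,[0,0,0],[0,0,0]],
])

```text
t: 11.55
tool_pos: [0.5621, -0.0426, 0.1649]
tool_rot: [-0.001, -0.642, 0.767, 0.0]
force: [-0.9, -0.1, -0.1]
opening: -0.0
grasp_force: 0.0
```

```bash
python3 -c "
from m import *
delta([.56,-.05,.15],169.9)
cap('wrist','w6.png');c=cap('side','s3.png')
cv2.imwrite('pics/s3c.png',cv2.resize(c['img'][120:320,180:420,::-1],None,fx=3,fy=3))"
```

```text
t 11.55 tcp [ 0.5621 -0.0426  0.1649] yang 169.85 tilt [-1.2e-03 -3.0e-04 -1.0e+00] F [-0.91 -0.11 -0.13] op -0.0 j [-0.21  0.4  -0.26  0.91 -0.   -1.6 ]
shift [ 7.6  0.7 14.9] turn -0.0007913865986362217
```

View pics/w6.png

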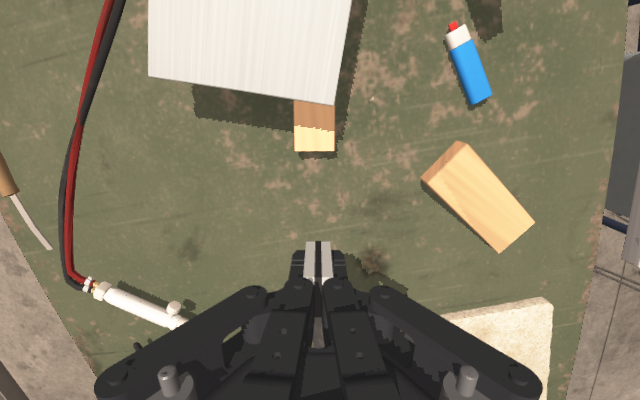

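View pics/s3c.png

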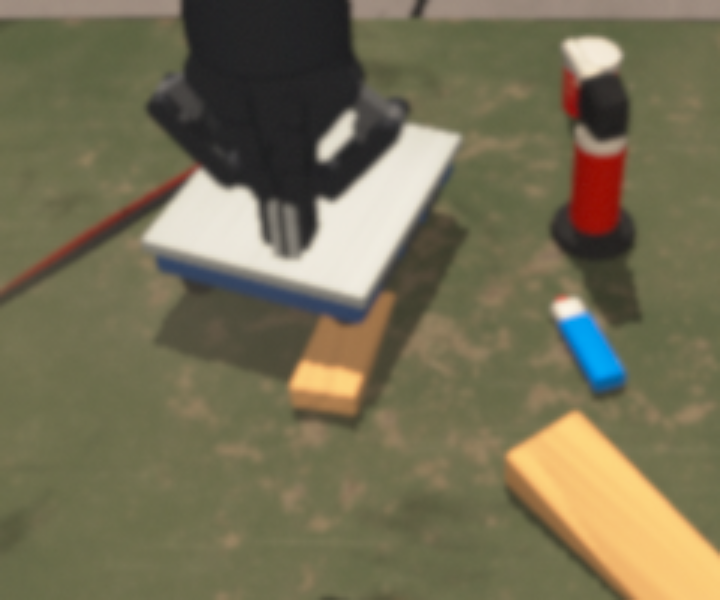

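The wrist view shows the wedge in place at (295–335, 100–151), under the plate's corner at (335,103). The side view shows the plate level, the bystanders undisturbed and the gripper clear above. I'll hand it in.

```bash
python3 -c "
from bench import bot
print(bot.close_job())"
```

```text
the job is handed in; nothing more can be done
None
```

The wedge is under the near left foot, pushed in until it resisted with about 6 N. Pressed with 14 N, the corner gave about 0.3 mm; the arm finished clear and the job is handed in, but no verdict came back.

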